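# Fit the spice grinder's bayonet lid and hold it at the pulse mark

## Task

Push the grinder's orange chamber door shut until it snaps onto its catch, then drop the bayonet lid into the socket on top of the grinder and twist it clockwise about half-way, to the yellow mark, without ever turning it on to the red mark where it clicks and locks. Finish while still gripping the lid and holding it there against its return spring: do not let go. Leave the jar, the cup and the bowl where they are.

Things in the scene. Friction and masses are not known exactly. Their poses are not given: they have to be found in the camera images.
- grinder: Fixed spice grinder, a white box 140 x 140 mm and 115 mm tall with a grey top. Origin: centre of its underside on the counter; z up. The chamber door is on its upright +y face, 70 mm from the centre. Only the door and the ring inside the socket can move.
- socket (a point): Mouth of the lid socket: centre of the grinder's top face, 115 mm above the counter, axes as the grinder's. A 44 mm round hole through a 6 mm plate, with two opposite slots 14 mm wide that run along +x and -x out to 32 mm from the centre; the cavity is 22.5 mm deep below the top face.
- yellow_mark (a point): Centre of one of the two yellow marks painted on the grey top, 48 mm from the socket's centre. The marks are the same on both sides, half a turn apart: white in line with the slots, yellow 0.74 rad clockwise of it seen from above, red 1.44 rad clockwise of it.
- twist (a joint): Angle (rad) of the spring ring in the socket that the lid's pin turns: 0 at rest, gap in line with the slots; grows clockwise from above. The spring returns it (0.04 N m at 0, 0.12 at 0.7). Half-way, at the yellow mark, is 0.7; a click resists from about 1.05 (0.3 N m) and locks past 1.2; end stop 1.4. The pin has about 0.05 rad play: the lid turns that much further.
- door (a joint): Opening angle (rad) of the orange chamber door: 0 shut, starts between 0.6 and 1.2. Upright hinge at the +x end of the grinder's +y face; the free end swings out to the grinder's +y. It moves freely and stays where left; a spring catch resists from about 0.10 to 0.05 rad (about 3 to 5 N at the push point), then draws it shut flat against the +y face.
- door_hinge (a point): Point on the door's hinge axis, 48 mm above the counter; in the grinder's frame at x +50, y +70 mm. Its axes turn with the door: the panel runs 110 mm along its -x, the outer face is 8 mm along its +y, and the panel stands 9 to 87 mm above the counter.
- door_push (a point): Good point to push: on the door's outer face, 80 mm from the hinge, 55 mm above the counter; its +y axis points straight out of the panel. A black finger strip, 12 mm wide, 6 mm proud and 50 mm tall, is on that face 92 to 104 mm from the hinge.
- lid: Loose bayonet lid, 105 to 195 g, starts standing upright on its stub, origin 22 mm above the counter. Origin: centre of the underside of its black flange (76 mm diameter, 8 mm thick); z up; pin and grip bar along x. Home when the flange lies on the grinder's top, origin at the socket point; twisted there, it has 2 mm of up-down play.
- lid_grip (a point): Centre of the lid's orange grip bar, 26 mm above the lid's origin. The bar is 52 mm long (along x), 16 mm thick (along y), and stands from 8 to 44 mm above the origin.
- lid_pin (a point): Centre of the lid's brass cross pin, 13 mm below the lid's origin: 10 mm thick, 58 mm long along x, through a steel stub 40 mm in diameter and 22 mm deep with a bevelled foot. The pin must be in line with the socket's slots, either way round, to enter. White dashes on the flange lie over its ends.
- spice_jar: Bystander: jar with a steel cap, diameter 56 mm, 100 mm tall; origin under its centre.
- cup: Bystander: blue cup, diameter 76 mm, 85 mm tall; origin under its centre.
- steel_bowl: Bystander: small steel bowl, diameter 100 mm, 45 mm tall; origin under its centre.
Mind the look-alikes: they are no part of the job. There is more than one size of the grinder; the job needs the larger. What is shaped like the lid but purple is not meant.

How it is judged (in metres and radians):
On the way, in this order (a step that is already met when the one before it is completed fails the run):
1. the chamber door is shut on its catch while the lid is still off (value of joint door below 0.035 rad and distance between lid and socket above 0.03 m), for 0.2 s.
2. the lid is home in the socket, not yet twisted (horizontal distance between lid and socket below 0.004 m and z of lid in the frame of socket between -0.004 and 0.0035 m and angle between lid's own z axis and vertical below 0.08 rad and value of joint door below 0.035 rad and value of joint twist below 0.3 rad), for 0.1 s.
3. the lid is twisted half-way and held there (horizontal distance between lid and socket below 0.004 m and z of lid in the frame of socket between -0.004 and 0.0035 m and angle between lid's own z axis and vertical below 0.08 rad and value of joint twist between 0.55 and 0.85 rad and angle between the x axis of lid and the x axis of socket, either way round between 0.5 and 1 rad and contact force between the fingers and lid above 1.5 N), for 0.3 s.
At the end, for the whole second after the job is handed in: Door shut on its catch (under 0.035 rad); lid home (centred within 4 mm, flange within 3.5 mm of the top, level within 0.08 rad); ring still, at 0.55 to 0.85 rad, lid turned 0.5 to 1.0 rad from the slots; the fingers still grip the lid (over 1.5 N) (all of step 3 and value of joint door below 0.035 rad and velocity of joint twist between -0.1 and 0.1 rad/s); the arm keeps its last pose, push and grip.
It fails at once if the lid is turned on to the lock click (value of joint twist above 1.2 rad).
It fails at once if the spice jar is pushed away or tipped (distance of spice_jar from where it was at the start of the episode above 0.03 m or angle between spice_jar's own z axis and vertical above 0.35 rad).
It fails at once if the cup is pushed away or tipped (distance of cup from where it was at the start of the episode above 0.03 m or angle between cup's own z axis and vertical above 0.35 rad).
It fails at once if the steel bowl is pushed away or tipped (distance of steel_bowl from where it was at the start of the episode above 0.03 m or angle between steel_bowl's own z axis and vertical above 0.35 rad).
It also fails if it takes over 59 s, if anything falls off the work surface, if the arm or the gripper's body presses on something with over 40 N, if the wrist force passes 120 N, or if a joint passes its speed limit or range.

## Robot

A 7-joint arm with a two-finger parallel gripper is mounted at the origin on the work surface. World frame = base frame: x ahead of the robot, y to its left, z up, the work surface at z = 0. Lengths are in mm, angles in degrees, forces in N, time in s.
With the tool pointing down it reaches from about 425 to 950 mm from the base axis. Payload 16.7 kg.
Tool frame: the origin (TCP) lies between the finger pads; the fingertips stand 25 mm ahead of it and the grasp point (between the pads) lies 6 mm ahead of it (robot.tip_extent is the distance from the TCP to the fingertips, in mm); z points along the fingers, y is the direction in which the jaws open and shut (so a half turn about z gives the same grasp; the last joint's range is limited). The gripper opens to 94 mm and grips with 3 to 60 N. Pads are 16 mm wide; open, the fingers measure 119 mm over their backs; the gripper's body (75 mm by 177 mm) begins 78 mm behind the grasp point.
Start: joints at [66.434, 24.414, 4.234, 92.017, -1.954, 63.644, -3.845], TCP at [174.673, -651.97, 230.467] pointing down, gripper open.
Joint ranges: [-163.25, 163.25], [-28.42, 122.38], [-70.27, 78.77], [12.13, 141.07], [-58.53, 238.53], [9.26, 117.41], [-156.51, 156.51]. Speed limits (degrees/s): [108.29, 108.29, 136.94, 136.94, 172.46, 172.46, 172.46].

## Interface

Orientations are given as a 3x3 rotation matrix whose columns are the frame's x, y, z axes.
In Python, from bench import robot gives the robot as it stands.
- The arm moves only by the tool jog_arm, never from a script. Its argument "targets" is text: rows parted by semicolons, each of 5 numbers parted by spaces: the closure, from 0 (fully open) to 1 (shut), then the shift along the tool's x, y, z in cm, then the turn about the tool's z in degrees. In form: claw tx ty tz yaw; .... A call has exactly 5 rows; each row is the pose to reach, as a shift and turn from the pose measured when the call began, along the tool's axes at that moment; what a row does not reach only later rows make up. A row lasts 1/10 s, in which the tool goes at most 50 mm and 8.59 degrees, less where a joint would pass 70% of its speed; a pose out of reach is approached as far as the arm can. A call with a gripper value outside its range is refused whole. The fingers move at their own pace and stop on an object; "grip_force" is the grip in N (left out, the last holds). Time passes only in rows, so rows that repeat a pose let the fingers close, or fill a call up. It gives the time, the measured TCP pose, the force and the opening at its end, in the units of the state.
- robot.observe(): the state, without advancing time (a new reading comes with each control period).
- robot.snapshot(name): name is "scene" or "top" or "wrist"; returns (picture, depth): 384x512x3 uint8, red, green, blue; 384x512 float32, mm along the optical axis (not along the pixel's ray), 0 where there is no reading.
- robot.calibration(name): a dict with "camera_matrix" (3x3 intrinsics, pixels), "rvec" (rotation vector, rad) and "tvec" (3), from world to camera coordinates, as OpenCV has them. Camera axes: x right, y down, z forward; pixel columns grow to the right and rows downward; lengths in mm; the calibration is good to about 2 mm. A picture is of the moment at which its call begins: read the wrist's pose just before it. calibration takes no time and is no camera call; for the wrist camera it gives the pose at the moment of the call.
- robot.sign_off(): hands the job in, once; it reports no verdict.
The state is a dict: "time_s": time; "joint_positions": joint angles; "qvel": joint speeds; "joint_torque": joint torques, N m; "eef_pos": TCP position; "tcp_rot": TCP orientation; "wrist_force": force on the tool from outside, world axes, zero at the start; "ft_torque": the same for the moment, N m; "opening": opening from 0.0 (shut) to 1.0 (fully open).
Only numpy, scipy, OpenCV 4.12 (cv2) and the standard library are available. Lean on these libraries where they do the work, as an engineer would, in place of code of your own. Each camera call takes 0.05 s, during which the arm holds its last target. There are 200 camera calls.

## Working session

There is one attempt and no reset: what is moved stays moved. The work goes in short steps, Python scripts to look and compute and a tool call to move; the robot and the scene stay as the last step left them, time stands still between calls to the robot, and variables do not carry over. Pictures are saved under pics/ and viewed, on a budget of 10 in all, crops included, one or two more only if the job needs it, and the job is handed in when it is done.

Besides the shell and the picture viewer there is one more tool, called after "Emit:" in YAML: its name, and indented under it one key for each argument. jog_arm: Moves the arm, as the interface text tells. Its arguments: {"type":"object","properties":{"targets":{"type":"string"},"grip_force":{"type":"number"}},"required":["targets"]}

```bash
mkdir -p pics
cat > h.py <<'E'
import numpy as np, cv2
from bench import robot
def snap(n):
    c=robot.calibration(n); p,d=robot.snapshot(n); return p,d,c
def world(c,d,u,v,z=None):
    """pixel->world by depth, or by plane height z"""
    K=np.array(c["camera_matrix"]);R=cv2.Rodrigues(np.array(c["rvec"],float))[0];t=np.array(c["tvec"],float).ravel()
    r=np.linalg.inv(K)@[u,v,1]; o=-R.T@t; w=R.T@r
    if z is None:
        return o+w*d[int(round(v)),int(round(u))]
    return o+w*(z-o[2])/w[2]
def save(n,p): cv2.imwrite("pics/"+n+".png",cv2.cvtColor(p,cv2.COLOR_RGB2BGR))
E
python3 - <<'E'
from h import *
import pickle
for n in("scene","top"):
    s=snap(n); pickle.dump(s,open(n+".pkl","wb")); save(n,cv2.resize(s[0],(800,600)) if n=="top" else s[0])
print(robot.observe())
E
```

```text
{'time_s': 0.1, 'joint_positions': array([66.43582738, 24.44689307,  4.23271191, 92.04779139, -1.95270775,
       63.64466662, -3.84356789]), 'qvel': array([ 0.09434351, -0.17077329,  0.11657079, -0.07808818, -0.00098165,
        0.0535011 , -0.00800426]), 'joint_torque': array([ 1.03919813e-02, -9.37446856e+01,  3.67791228e+00, -4.55033648e+01,
       -4.84652119e-02,  1.68558274e-02,  1.36666577e-04]), 'eef_pos': array([ 174.54567683, -651.65987696,  229.84270623]), 'tcp_rot': array([[ 9.65939468e-01,  2.58767807e-01, -4.07098342e-04],
       [ 2.58768105e-01, -9.65938848e-01,  1.09954727e-03],
       [-1.08704668e-04, -1.16744017e-03, -9.99999313e-01]]), 'wrist_force': array([-0.37132236,  0.04958751,  0.22382008]), 'ft_torque': array([-0.01710284,  0.02970732, -0.01983981]), 'opening': 1.0018552254636963}
```

View pics/top.png

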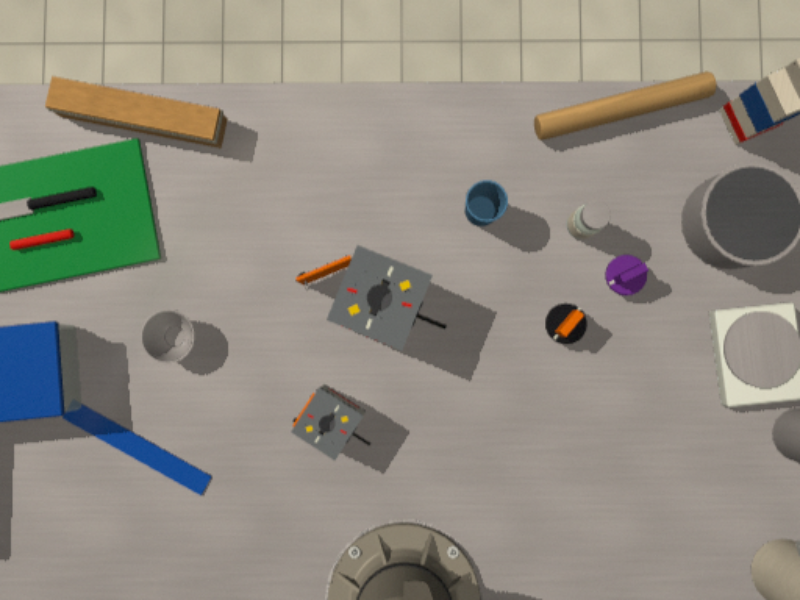

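View pics/scene.png

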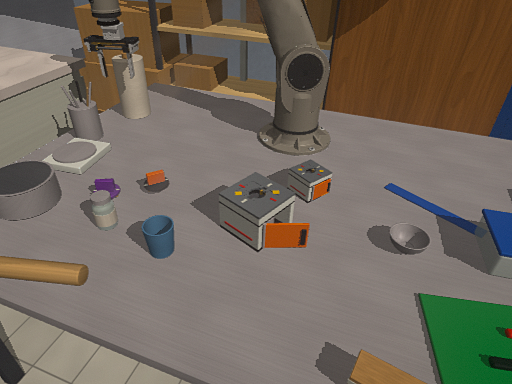

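The top view (800x600) shows two grinders: a large one at (380,298) and a small one at (327,423). The job needs the larger. It also shows two lids: black with an orange bar at (567,323), and purple at (627,275). The black and orange one is the lid meant. The orange door is open at (325,270). The bowl is at (168,336), the cup at (487,203) and the jar at (590,220). I'll confirm these in one enlarged crop.

Run:
```python
from h import *
import pickle
p,d,c=pickle.load(open("top.pkl","rb"))
a=cv2.resize(p[150:230,185:295],None,fx=5,fy=5,interpolation=cv2.INTER_CUBIC)
b=cv2.resize(p[185:225,340:395],None,fx=5,fy=5,interpolation=cv2.INTER_CUBIC)
im=np.zeros((600,550,3),np.uint8); im[:400]=a; im[400:,:275]=b; save("crop",im)
for n,u,v,z in(("bowl",168,336,45),("cup",487,203,85),("jar",595,217,100),("purple",627,275,30)): print(n,world(c,d,u*.64,v*.64,z).round())
# lid segmentation: orange bar & flange
h=cv2.cvtColor(p,cv2.COLOR_RGB2HSV)
for nm,(y0,y1,x0,x1),z in(("bar",(190,222,345,380),66),):
    m=np.zeros(p.shape[:2],np.uint8); s=h[y0:y1,x0:x1]; m[y0:y1,x0:x1]=((s[...,0]<20)&(s[...,1]>150)&(s[...,2]>150))
    vs,us=np.nonzero(m); w=np.array([world(c,d,u,v,z) for u,v in zip(us,vs)])[:,:2]
    print(nm,len(w),cv2.minAreaRect(w.astype(np.float32)),w.mean(0))
```

```text
bowl [488. 425.  45.]
cup [ 722. -154.   85.]
jar [ 693. -341.  100.]
purple [ 598. -420.   30.]
bar 125 ((509.845458984375, -302.4013671875), (19.233476638793945, 52.90667724609375), 48.59585952758789) [ 509.81842217 -302.50041464]
```

View pics/crop.png

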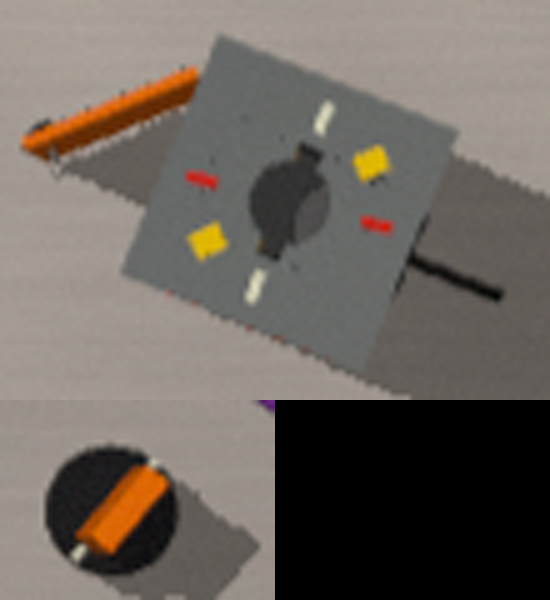

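Run:
```python
from h import *
import pickle
p,d,c=pickle.load(open("top.pkl","rb"))
W=lambda x,y,z,o=(185,150): world(c,d,o[0]+(x-2)/5,o[1]+(y-2)/5,z)[:2]
w=[W(*q,115) for q in((325,118),(256,287),(371,163),(207,241),(201,180),(377,225))]
for i in(0,2,4):
    v=w[i]-w[i+1]; print("ctr",(w[i]+w[i+1])/2,"len",np.linalg.norm(v),"ang",np.degrees(np.arctan2(v[1],v[0])))
co=[W(*q,115) for q in((220,35),(458,130),(362,372),(122,272))]
print("corner ctr",np.mean(co,0)); 
for i in range(4):
    v=co[i]-co[(i+1)%4]; print(np.linalg.norm(v),np.degrees(np.arctan2(v[1],v[0])))
for q in((198,75),(22,143),(45,155),(40,122)): print("door",W(*q,87))
a,b=W(152,65,30,(340,185)),W(79,153,30,(340,185)); print("lid",(a+b)/2,np.linalg.norm(a-b),np.degrees(np.arctan2(*(a-b)[::-1])))
# depth check
for x,y in((330,330),(150,105),(450,60)): print(world(c,d,185+x/5,150+y/5))
```

```text
ctr [552.83352263  36.93327407] len 98.01575779388766 ang -22.33505284871403
ctr [553.01391757  37.73722914] len 97.35473398425033 ang -64.75564374656014
ctr [552.73337861  37.82324207] len 97.47377143145793 ang 75.37005058976374
corner ctr [553.12711082  36.99332405]
138.04219507275468 67.85193252858642
139.56011493602398 -21.967848142442016
139.06605559238204 -112.81671854080398
137.93773809602487 157.6129187875905
door [625.53120132  88.75866027]
door [588.25119134 185.8618764 ]
door [581.54703945 173.13741409]
door [599.84459872 175.98481021]
lid [ 509.92693065 -306.74117137] 66.51560957483773 -40.46574559736221
[483.28949339  14.99484526 115.94164921]
[612.73467682 118.2812362   46.06191726]
[644.64135018 -56.26249952  -2.02804782]
```

Add to h.py:
```python
def go(x,y,z,ang=None):
    """shift (cm, tool axes) and yaw to a world TCP target; ang = world heading of tool x (mod 180)"""
    s=robot.observe(); R=s["tcp_rot"]; h=np.degrees(np.arctan2(R[1,0],R[0,0]))
    yaw=0 if ang is None else -((ang-h+90)%180-90)
    print("t %.2f pos %s hd %.1f F %s M %s open %.3f"%(s["time_s"],s["eef_pos"].round(1),h,s["wrist_force"].round(1),s["ft_torque"].round(2),s["opening"]))
    print("shift",(R.T@(np.array([x,y,z])-s["eef_pos"])/10).round(2),"yaw",round(yaw,1))
```

```text
(no output)
```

Emit:
jog_arm:
  targets: "1 3.3 -3.4 0 7; 1 6.7 -6.8 0 14; 1 10 -10.2 0 21; 1 13.4 -13.6 0 28; 1 16.7 -17 0 36"
  grip_force: 20

```text
time_s: 0.6
eef_pos: [291.3, -444.8, 229.8]
tcp_rot: [[0.935, -0.354, -0.0], [-0.354, -0.935, 0.001], [-0.001, -0.001, -1.0]]
wrist_force: [0.2, -1.2, -0.3]
opening: 0.611
```

```bash
python3 -c "
from h import *
go(640,174,230,-22)"
```

```text
t 0.60 pos [ 291.3 -444.8  229.8] hd -20.7 F [ 0.2 -1.2 -0.3] M [ 0.06 -0.01 -0.04] open 0.611
shift [ 1.070e+01 -7.022e+01  6.000e-02] yaw 1.3
```

Emit:
jog_arm:
  targets: "1 0.8 -4.9 0 1; 1 1.5 -9.8 0 1; 1 2.3 -14.8 0 1; 1 3 -19.7 0 1; 1 3.8 -24.6 0 1"

```text
time_s: 1.1
eef_pos: [413.8, -227.3, 230.2]
tcp_rot: [[0.929, -0.371, -0.0], [-0.371, -0.929, 0.001], [-0.001, -0.001, -1.0]]
wrist_force: [1.3, -0.5, 0.4]
opening: 0.187
```

Emit:
jog_arm:
  targets: "1 0.8 -4.9 0 0; 1 1.5 -9.8 0 0; 1 2.3 -14.8 0 0; 1 3 -19.7 0 0; 1 3.8 -24.6 0 0"

```text
time_s: 1.6
eef_pos: [540.3, -11.6, 230.4]
tcp_rot: [[0.929, -0.371, -0.0], [-0.371, -0.929, 0.001], [-0.001, -0.001, -1.0]]
wrist_force: [1.8, -1.6, -0.8]
opening: 0.006
```

```bash
python3 -c "
from h import *
go(640,174,230,-22)"
```

```text
t 1.60 pos [540.3 -11.6 230.4] hd -21.8 F [ 1.8 -1.6 -0.8] M [ 0.03 -0.07 -0.04] open 0.006
shift [  2.38 -20.94   0.06] yaw 0.2
```

Emit:
jog_arm:
  targets: "1 0.6 -4.9 0 0; 1 1.2 -9.8 0 0; 1 1.8 -14.7 0 0; 1 2.4 -19.6 0 0; 1 2.4 -20.9 0 0"

```text
time_s: 2.1
eef_pos: [640.7, 179.2, 229.6]
tcp_rot: [[0.93, -0.366, -0.001], [-0.366, -0.93, 0.003], [-0.003, -0.003, -1.0]]
wrist_force: [-0.6, 0.3, -0.7]
opening: 0.004
```

Emit:
jog_arm:
  targets: "1 0 0 4 0; 1 0 0 8.5 0; 1 0 0 13 0; 1 0 0 17 0; 1 0 0 17 0"

```text
time_s: 2.6
eef_pos: [637.0, 178.3, 54.2]
tcp_rot: [[0.93, -0.366, -0.01], [-0.366, -0.931, 0.001], [-0.009, 0.003, -1.0]]
wrist_force: [-0.7, 0.2, -0.6]
opening: 0.006
```

Run:
```python
from h import *
go(640,174,60,-22)
H=np.array([625.9,83.0])
for o in (47,40,30,20,10,5,2,0):
    a=np.radians(157.6-o); dr=np.array([np.cos(a),np.sin(a)]); n=np.array([dr[1],-dr[0]])
    u=np.array([.925,-.381]); v=np.array([.381,.925])
    r=8*abs(u@n)+12.5*abs(v@n)
    P=H+80*dr+(8+r)*n
    print(o,P.round(1)); go(P[0],P[1],60,-22)
```

```text
t 2.60 pos [637.  178.3  54.2] hd -21.5 F [-0.7  0.2 -0.6] M [ 0.05  0.07 -0.08] open 0.006
shift [ 0.43  0.29 -0.58] yaw 0.5
47 [618.7 165.8]
t 2.60 pos [637.  178.3  54.2] hd -21.5 F [-0.7  0.2 -0.6] M [ 0.05  0.07 -0.08] open 0.006
shift [-1.25  1.84 -0.56] yaw 0.5
40 [609.  164.4]
t 2.60 pos [637.  178.3  54.2] hd -21.5 F [-0.7  0.2 -0.6] M [ 0.05  0.07 -0.08] open 0.006
shift [-2.1   2.32 -0.55] yaw 0.5
30 [595.2 160.3]
t 2.60 pos [637.  178.3  54.2] hd -21.5 F [-0.7  0.2 -0.6] M [ 0.05  0.07 -0.08] open 0.006
shift [-3.24  3.2  -0.54] yaw 0.5
20 [582.  153.6]
t 2.60 pos [637.  178.3  54.2] hd -21.5 F [-0.7  0.2 -0.6] M [ 0.05  0.07 -0.08] open 0.006
shift [-4.22  4.32 -0.52] yaw 0.5
10 [570.  144.2]
t 2.60 pos [637.  178.3  54.2] hd -21.5 F [-0.7  0.2 -0.6] M [ 0.05  0.07 -0.08] open 0.006
shift [-4.99  5.63 -0.51] yaw 0.5
5 [564.6 138.6]
t 2.60 pos [637.  178.3  54.2] hd -21.5 F [-0.7  0.2 -0.6] M [ 0.05  0.07 -0.08] open 0.006
shift [-5.29  6.34 -0.51] yaw 0.5
2 [561.6 135. ]
t 2.60 pos [637.  178.3  54.2] hd -21.5 F [-0.7  0.2 -0.6] M [ 0.05  0.07 -0.08] open 0.006
shift [-5.43  6.79 -0.5 ] yaw 0.5
0 [559.8 132.4]
t 2.60 pos [637.  178.3  54.2] hd -21.5 F [-0.7  0.2 -0.6] M [ 0.05  0.07 -0.08] open 0.006
shift [-5.51  7.09 -0.5 ] yaw 0.5
```

Emit:
jog_arm:
  targets: "1 -1.2 1.8 -0.5 0; 1 -2.1 2.3 -0.5 0; 1 -3.2 3.2 -0.5 0; 1 -4.2 4.3 -0.5 0; 1 -4.6 5 -0.5 0"

```text
time_s: 3.1
eef_pos: [575.9, 148.7, 61.7]
tcp_rot: [[0.931, -0.366, -0.008], [-0.366, -0.931, 0.001], [-0.007, 0.002, -1.0]]
wrist_force: [0.5, 0.4, 0.6]
opening: 0.006
```

Run:
```python
from h import *
go(570,144.2,60,-22)
go(564.6,138.6,60,-22)
go(559.8,132.4,60,-22)
```

```text
t 3.10 pos [575.9 148.7  61.7] hd -21.5 F [0.5 0.4 0.6] M [ 0.14 -0.06  0.05] open 0.006
shift [-0.39  0.64  0.18] yaw 0.5
t 3.10 pos [575.9 148.7  61.7] hd -21.5 F [0.5 0.4 0.6] M [ 0.14 -0.06  0.05] open 0.006
shift [-0.68  1.36  0.18] yaw 0.5
t 3.10 pos [575.9 148.7  61.7] hd -21.5 F [0.5 0.4 0.6] M [ 0.14 -0.06  0.05] open 0.006
shift [-0.9   2.11  0.18] yaw 0.5
```

Emit:
jog_arm:
  targets: "1 -0.4 0.6 0.1 0; 1 -0.6 1.1 0.1 0; 1 -0.8 1.6 0.1 0; 1 -0.9 1.9 0.1 0; 1 -0.9 2.2 0.1 0"

```text
time_s: 3.6
eef_pos: [560.9, 134.1, 61.3]
tcp_rot: [[0.931, -0.365, -0.004], [-0.365, -0.931, 0.005], [-0.006, -0.003, -1.0]]
wrist_force: [14.6, 22.4, -12.4]
opening: 0.005
```

Emit:
jog_arm:
  targets: "1 0 0.1 0 0; 1 0 0.2 0 0; 1 0 0.3 0 0; 1 0 0.4 0 0; 1 0 0.5 0 0"

```text
time_s: 4.1
eef_pos: [561.0, 134.1, 61.7]
tcp_rot: [[0.932, -0.362, 0.0], [-0.362, -0.932, 0.011], [-0.004, -0.01, -1.0]]
wrist_force: [15.0, 25.9, -16.5]
opening: 0.004
```

Run:
```python
from h import *
go(559.8,132.4,60,-22)
```

```text
t 4.10 pos [561.  134.1  61.7] hd -21.2 F [ 15.   25.9 -16.5] M [ 5.55 -2.91 -0.13] open 0.004
shift [-0.05  0.2   0.16] yaw 0.8
```

Emit:
jog_arm:
  targets: "1 0 -1 0 0; 1 0 -2 0 0; 0 0 -3 -3 0; 0 0 -3 -8 0; 0 0 -3 -13 0"

```text
time_s: 4.6
eef_pos: [571.1, 160.9, 192.9]
tcp_rot: [[0.932, -0.362, -0.002], [-0.362, -0.932, 0.01], [-0.006, -0.009, -1.0]]
wrist_force: [1.8, 0.0, -0.9]
opening: 0.223
```

Run:
```python
from h import *
go(520,37,250,-22)
```

```text
t 4.60 pos [571.1 160.9 192.9] hd -21.2 F [ 1.8  0.  -0.9] M [ 0.03 -0.04  0.01] open 0.223
shift [-0.31 13.35 -5.83] yaw 0.8
```

Emit:
jog_arm:
  targets: "0 0 3 -4 0; 0 0 7 -6 0; 0 0 11 -6 0; 0 0 13 -6 0; 0 0 13 -6 0"

```text
time_s: 5.1
eef_pos: [523.4, 36.0, 252.0]
tcp_rot: [[0.931, -0.366, -0.003], [-0.366, -0.931, 0.009], [-0.006, -0.007, -1.0]]
wrist_force: [-0.4, 0.2, 0.4]
opening: 0.648
```

Run:
```python
from h import *
import pickle
s=snap("wrist"); pickle.dump(s,open("w1.pkl","wb"))
R=cv2.Rodrigues(np.array(s[2]["rvec"],float))[0]; print("cam at",-R.T@np.array(s[2]["tvec"]).ravel(), s[2]["camera_matrix"])
t=snap("top"); pickle.dump(t,open("top2.pkl","wb"))
im=np.zeros((600,800,3),np.uint8); im[:384,:512]=s[0]; im[:300,512:800]=0
im[384:600,:320]=cv2.resize(t[0][140:248,170:330],None,fx=2,fy=2)
save("w1",im)
go(510,-306,230,-40.5)
```

```text
cam at [595.29758148   6.05164975 405.40211497] [[332.09399392   0.         263.22792022]
 [  0.         332.09399392 186.60747322]
 [  0.           0.           1.        ]]
t 5.20 pos [524.2  39.2 251.8] hd -21.2 F [-0.7 -0.1 -0.4] M [ 0.06 -0.03  0.04] open 0.734
shift [11.19 32.7   1.83] yaw 19.3
```

View pics/w1.png

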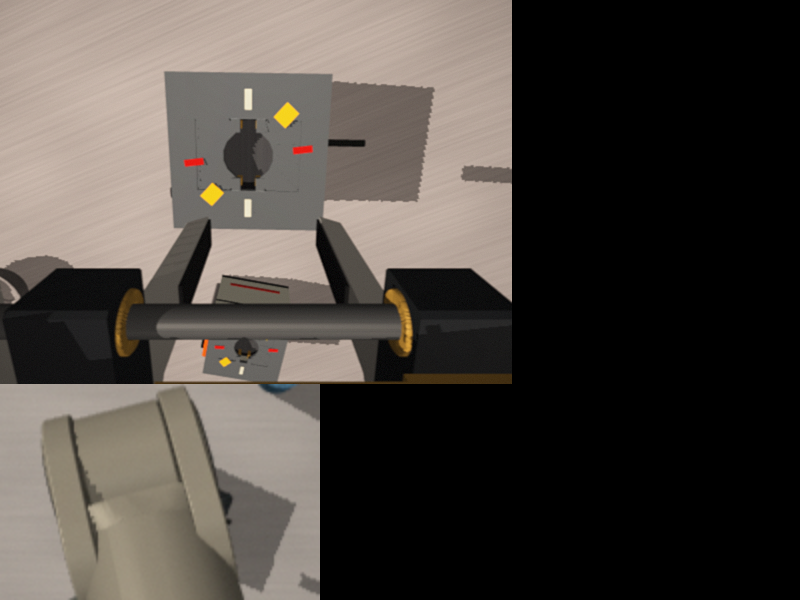

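The wrist view shows the socket at (248,155), the white marks at (248,99) and (248,208), and the yellow marks at (287,115) and (212,194). The door is now flat on the left face, with only its strip showing at (171,192). In the top view the arm hides the grinder.

Run:
```python
from h import *
import pickle
p,d,c=pickle.load(open("w1.pkl","rb"))
h=cv2.cvtColor(p,cv2.COLOR_RGB2HSV)
def cen(m,u,v,z):
    n,l,s,ce=cv2.connectedComponentsWithStats(m.astype(np.uint8)); q=ce[l[v,u]]; return world(c,d,*q,z)[:2]
wh=(h[...,1]<45)&(h[...,2]>190); ye=(h[...,0]>18)&(h[...,0]<32)&(h[...,1]>150); rd=((h[...,0]<8)|(h[...,0]>172))&(h[...,1]>150)
for m,a,b in((wh,(248,99),(248,208)),(ye,(287,115),(212,194)),(rd,(303,150),(194,162))):
    A,B=cen(m,*a,115),cen(m,*b,115); v=A-B
    print((A+B)/2,np.linalg.norm(v),np.degrees(np.arctan2(v[1],v[0])))
print([world(c,d,u,v).round(1) for u,v in((190,90),(310,90),(190,215),(310,215))])
```

```text
[552.68685836  39.94918202] 97.623159470897 -22.495679604274613
[552.9793584   39.79847955] 96.93943550902405 -64.76401251283657
[552.92847381  39.68022697] 97.00311797334135 -104.82055286556695
[array([622.3,  63.8, 115.2]), array([585.4, -30.1, 113.8]), array([520.8, 110.8, 115.1]), array([480.1,   6.9, 114.7])]
```

Emit:
jog_arm:
  targets: "0 1.6 4.7 0 4; 0 3.2 9.4 0 8; 0 4.8 14 0 12; 0 6.4 18.8 0 16; 0 8 23.5 1 19"

```text
time_s: 5.7
eef_pos: [514.7, -208.5, 240.3]
tcp_rot: [[0.763, -0.647, -0.001], [-0.647, -0.763, 0.01], [-0.007, -0.007, -1.0]]
wrist_force: [1.4, -0.2, 0.9]
opening: 0.999
```

Run:
```python
from h import *
go(480,-306,180,-40.5)
```

```text
t 5.70 pos [ 514.7 -208.5  240.3] hd -40.3 F [ 1.4 -0.2  0.9] M [ 0.06 -0.08 -0.01] open 0.999
shift [3.7  9.72 5.94] yaw 0.2
```

Emit:
jog_arm:
  targets: "0 1.3 3 2 0; 0 2.7 6 4 0; 0 2.7 8 5 0; 0 2.7 8 5 0; 0 2.7 8 5 0"

```text
time_s: 6.2
eef_pos: [484.4, -285.5, 189.3]
tcp_rot: [[0.763, -0.646, -0.002], [-0.646, -0.763, 0.011], [-0.008, -0.007, -1.0]]
wrist_force: [0.1, 0.5, 0.2]
opening: 0.999
```

Emit:
jog_arm:
  targets: "0 0 0 0 0; 0 0 0 0 0; 0 0 0 0 0; 0 0 0 0 0; 0 0 0 0 0"

```text
time_s: 6.7
eef_pos: [484.5, -285.4, 189.4]
tcp_rot: [[0.763, -0.646, -0.001], [-0.646, -0.763, 0.01], [-0.008, -0.007, -1.0]]
wrist_force: [0.4, 0.1, 0.1]
opening: 1.001
```

Run:
```python
from h import *
import pickle
go(510,-306,60,-40.5)
s=snap("wrist"); pickle.dump(s,open("w2.pkl","wb")); save("w2",s[0])
go(510,-306,60,-40.5)
```

```text
t 6.70 pos [ 484.5 -285.4  189.4] hd -40.2 F [0.4 0.1 0.1] M [ 0.11 -0.04 -0.01] open 1.001
shift [ 3.38  0.02 12.92] yaw 0.3
t 6.75 pos [ 484.4 -285.5  189.4] hd -40.2 F [ 0.5 -0.5  0.3] M [ 0.02 -0.03 -0.  ] open 0.998
shift [3.380e+00 1.000e-02 1.291e+01] yaw 0.3
```

View pics/w2.png

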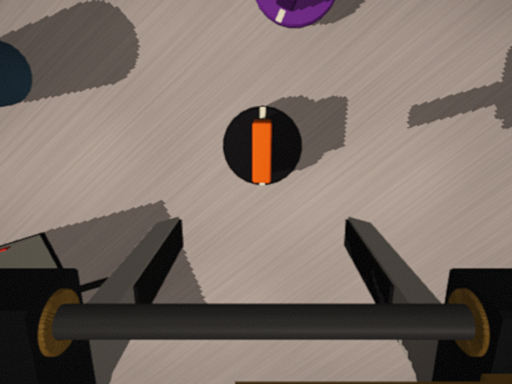

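The wrist view shows the black lid with its orange bar at (262,152). The bar is aligned with the tool, and the flange spans (223–302, 106–185). The purple lookalike is at (295,10).

Run:
```python
from h import *
import pickle
p,d,c=pickle.load(open("w2.pkl","rb"))
h=cv2.cvtColor(p,cv2.COLOR_RGB2HSV)
m=np.zeros(p.shape[:2],bool); m[100:190,215:310]=True
o=m&(h[...,0]<20)&(h[...,1]>150)&(h[...,2]>100)
top=o&(d>0); vs,us=np.nonzero(o)
w3=np.array([world(c,d,u,v) for u,v in zip(us,vs)]); print("bar z",np.percentile(w3[:,2],[5,50,95]))
k=w3[:,2]>58
w=np.array([world(c,d,u,v,66) for u,v in zip(us[k],vs[k])],np.float32)[:,:2]; print(cv2.minAreaRect(w))
f=m&(h[...,2]<70)&(d>0); vs,us=np.nonzero(f); zz=np.array([world(c,d,u,v)[2] for u,v in zip(us,vs)])
f2=np.zeros_like(f); k=(zz>20)&(zz<45); f2[vs[k],us[k]]=1
vs,us=np.nonzero(f2); w=np.array([world(c,d,u,v,30)[:2] for u,v in zip(us,vs)],np.float32); print("flange",cv2.minEnclosingCircle(w),cv2.fitEllipse(cv2.convexHull(w)))
e=[world(c,d,u,v,30)[:2] for u,v in((263,112),(262,184))]; print(e)
go(509.5,-306,61,-40.5)
```

```text
bar z [30.71796531 65.44142765 66.56158949]Traceback (most recent call last):
  File "<stdin>", line 10, in <module>
cv2.error: OpenCV(4.12.0) /io/opencv/modules/imgproc/src/convhull.cpp:143: error: (-215:Assertion failed) total >= 0 && (depth == CV_32F || depth == CV_32S) in function 'convexHull'
```

Run:
```python
from h import *
import pickle
p,d,c=pickle.load(open("w2.pkl","rb"))
h=cv2.cvtColor(p,cv2.COLOR_RGB2HSV)
m=np.zeros(p.shape[:2],bool); m[100:190,215:310]=True
def pts(mask,lo,hi,z):
    vs,us=np.nonzero(mask&(d>0)); q=[(u,v) for u,v in zip(us,vs) if lo<world(c,d,u,v)[2]<hi]
    return np.array([world(c,d,u,v,z)[:2] for u,v in q]).astype(np.float32)
print(cv2.minAreaRect(pts(m&(h[...,0]<20)&(h[...,1]>150)&(h[...,2]>100),58,75,66)))
w=pts(m&(h[...,2]<70),20,45,30); print("flange",cv2.minEnclosingCircle(w),cv2.fitEllipse(cv2.convexHull(w)))
print([world(c,d,u,v,30)[:2] for u,v in((263,112),(262,184))])
go(509.5,-306,61,-40.5)
```

```text
((509.3697204589844, -303.7397766113281), (14.959003448486328, 51.02067565917969), 49.28657150268555)
flange ((509.5396423339844, -303.8672790527344), 37.50148010253906) ((509.49591064453125, -303.8168029785156), (74.00320434570312, 74.43111419677734), 5.2454986572265625)
[array([ 533.11648873, -324.69345736]), array([ 481.39022751, -279.62452975])]
t 6.75 pos [ 484.4 -285.5  189.4] hd -40.2 F [ 0.5 -0.5  0.3] M [ 0.02 -0.03 -0.  ] open 0.998
shift [ 3.34  0.04 12.81] yaw 0.3
```

Emit:
jog_arm:
  targets: "0 1.6 -0.1 4 0; 0 3.2 -0.1 8 0; 0 3.2 -0.1 11.5 0; 0 3.2 -0.1 12.8 0; 0 3.2 -0.1 12.8 0"

```text
time_s: 7.25
eef_pos: [508.3, -303.4, 59.8]
tcp_rot: [[0.763, -0.646, -0.004], [-0.646, -0.763, 0.012], [-0.011, -0.006, -1.0]]
wrist_force: [0.6, -0.6, 0.5]
opening: 0.999
```

Run:
```python
from h import *
go(509.5,-303.8,61,-40.7)
```

```text
t 7.25 pos [ 508.3 -303.4   59.8] hd -40.2 F [ 0.6 -0.6  0.5] M [ 0.06 -0.06 -0.06] open 0.999
shift [ 0.11 -0.05 -0.12] yaw 0.5
```

Emit:
jog_arm:
  targets: "0.5 0.1 0 -0.1 0; 1 0.1 0 -0.1 0; 1 0.1 0 -0.1 0; 1 0.1 0 -0.1 0; 1 0.1 0 -0.1 0"
  grip_force: 40

```text
time_s: 7.75
eef_pos: [509.3, -304.2, 61.3]
tcp_rot: [[0.763, -0.646, -0.004], [-0.646, -0.763, 0.011], [-0.01, -0.007, -1.0]]
wrist_force: [-0.2, -0.7, -0.8]
opening: 0.609
```

Emit:
jog_arm:
  targets: "1 0 0 0 0; 1 0 0 0 0; 1 0 0 0 0; 1 0 0 0 0; 1 0 0 0 0"

```text
time_s: 8.25
eef_pos: [509.3, -304.2, 61.3]
tcp_rot: [[0.763, -0.646, -0.004], [-0.646, -0.763, 0.012], [-0.01, -0.007, -1.0]]
wrist_force: [0.2, 0.2, 1.1]
opening: 0.187
```

Emit:
jog_arm:
  targets: "1 0 0 0 0; 1 0 0 0 0; 1 0 0 0 0; 1 0 0 0 0; 1 0 0 0 0"

```text
time_s: 8.75
eef_pos: [509.2, -304.2, 61.3]
tcp_rot: [[0.763, -0.646, -0.004], [-0.646, -0.763, 0.012], [-0.01, -0.006, -1.0]]
wrist_force: [-0.3, 0.6, -0.5]
opening: 0.17
```

Run:
```python
from h import *
go(509.5,-303.8,240,-40.7)
```

```text
t 8.75 pos [ 509.2 -304.2   61.3] hd -40.2 F [-0.3  0.6 -0.5] M [ 0.03 -0.05  0.01] open 0.170
shift [ -0.19  -0.16 -17.87] yaw 0.5
```

Emit:
jog_arm:
  targets: "1 0 0 -3 0; 1 0 0 -7 0; 1 0 0 -11.5 0; 1 0 0 -15.5 0; 1 0 0 -16 0"

```text
time_s: 9.25
eef_pos: [511.6, -307.1, 226.3]
tcp_rot: [[0.763, -0.646, 0.003], [-0.646, -0.763, 0.008], [-0.003, -0.008, -1.0]]
wrist_force: [0.4, -0.4, -1.8]
opening: 0.171
```

Run:
```python
from h import *
go(552.9,39,215,-22.5)
```

```text
t 9.25 pos [ 511.6 -307.1  226.3] hd -40.3 F [ 0.4 -0.4 -1.8] M [ 0.04 -0.05  0.05] open 0.171
shift [-19.21 -29.07   1.44] yaw -17.8
```

Emit:
jog_arm:
  targets: "1 -3.5 -3.3 0 -4; 1 -7 -6.6 0 -8; 1 -10.5 -9.9 0 -12; 1 -14 -13.2 0 -16; 1 -17.5 -16.6 0 -18"

```text
time_s: 9.75
eef_pos: [484.3, -65.7, 227.7]
tcp_rot: [[0.926, -0.376, 0.002], [-0.376, -0.926, 0.008], [-0.001, -0.008, -1.0]]
wrist_force: [1.6, 0.2, -1.4]
opening: 0.163
```

Run:
```python
from h import *
go(470,73,215,-22.5)
```

```text
t 9.75 pos [484.3 -65.7 227.7] hd -22.1 F [ 1.6  0.2 -1.4] M [ 0.08 -0.05 -0.  ] open 0.163
shift [ -6.55 -12.29   1.38] yaw 0.4
```

Emit:
jog_arm:
  targets: "1 -2.2 -4.1 0 0.4; 1 -4.4 -8.2 0 0.4; 1 -6.5 -12.3 0 0.4; 1 -6.5 -12.3 0 0.4; 1 -6.5 -12.3 0 0.4"

```text
time_s: 10.25
eef_pos: [470.0, 73.5, 228.3]
tcp_rot: [[0.925, -0.381, 0.001], [-0.381, -0.925, 0.008], [-0.002, -0.008, -1.0]]
wrist_force: [0.4, -1.0, -1.1]
opening: 0.169
```

Emit:
jog_arm:
  targets: "1 0 0 0 0; 1 0 0 0 0; 1 0 0 0 0; 1 0 0 0 0; 1 0 0 0 0"

```text
time_s: 10.75
eef_pos: [470.0, 73.1, 228.3]
tcp_rot: [[0.924, -0.381, 0.001], [-0.381, -0.924, 0.008], [-0.002, -0.008, -1.0]]
wrist_force: [-0.8, -0.5, -1.3]
opening: 0.167
```

Run:
```python
from h import *
import pickle
go(552.9,39,200,-22.5)
s=snap("wrist"); pickle.dump(s,open("w3.pkl","wb")); save("w3",s[0])
go(552.9,39,200,-22.5)
```

```text
t 10.75 pos [470.   73.1 228.3] hd -22.4 F [-0.8 -0.5 -1.3] M [ 0.08  0.01 -0.02] open 0.167
shift [8.97 0.02 2.81] yaw 0.1
t 10.80 pos [470.   73.3 228.3] hd -22.4 F [ 0.5  0.7 -1.8] M [ 0.05  0.03 -0.04] open 0.167
shift [8.97 0.03 2.81] yaw 0.1
```

View pics/w3.png

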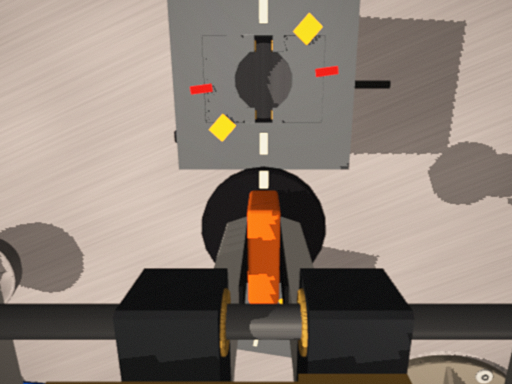

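The wrist view shows the held lid with its dash at (264,180), in line with the white marks and the socket at (263,78). The door is flat on its face, with the strip at (175,136).

Run:
```python
from h import *
import pickle
p,d,c=pickle.load(open("w3.pkl","rb"))
h=cv2.cvtColor(p,cv2.COLOR_RGB2HSV)
def cen(m,u,v,z):
    n,l,s,ce=cv2.connectedComponentsWithStats(m.astype(np.uint8)); return world(c,d,*ce[l[v,u]],z)[:2]
ye=(h[...,0]>18)&(h[...,0]<32)&(h[...,1]>150); rd=((h[...,0]<8)|(h[...,0]>172))&(h[...,1]>150)
C=[]
for m,a,b in((ye,(308,29),(222,127)),(rd,(326,71),(203,89))):
    A,B=cen(m,*a,115),cen(m,*b,115); v=A-B; C.append((A+B)/2)
    print((A+B)/2,np.linalg.norm(v),np.degrees(np.arctan2(v[1],v[0])))
# flange rim, upper half arc, fit circle of top edge at z=197
g=cv2.cvtColor(p,cv2.COLOR_RGB2GRAY)
e=[]
for u in list(range(212,255,3))+list(range(274,318,3)):
    col=g[160:228,u].astype(int); j=np.argmax(col<45); e.append(world(c,d,u,160+j-.5,197)[:2])
e=np.array(e); A=np.c_[2*e,np.ones(len(e))]; s=np.linalg.lstsq(A,(e**2).sum(1),rcond=None)[0]
r=np.sqrt(s[2]+s[:2]@s[:2]); print("flange",s[:2],r)
print("depth flange z",[world(c,d,u,v).round(1) for u,v in((225,215),(305,215),(264,180))], "bar top",world(c,d,264,215))
C=np.mean(C,0); go(*C,205,-22.5)
```

```text
[553.00273457  39.58515637] 96.92707276768314 -64.7893463050383
[552.99135101  39.64945931] 97.05266029758835 -104.8358679827488
flange [473.05020996  71.71294263] 35.20128764832695
depth flange z [array([487.3,  90.4, 196.6]), array([469.4,  46.5, 196.8]), array([498.5,  60.8, 197.4])] bar top [490.72337737  63.76103728 232.8512132 ]
t 10.80 pos [470.   73.3 228.3] hd -22.4 F [ 0.5  0.7 -1.8] M [ 0.05  0.03 -0.04] open 0.167
shift [ 8.96 -0.03  2.31] yaw 0.1
```

Emit:
jog_arm:
  targets: "1 4.5 0 0 0; 1 8.9 0 0 0; 1 8.9 0 2 0; 1 8.9 0 4 0; 1 8.9 0 4.3 0"

```text
time_s: 11.3
eef_pos: [551.3, 39.4, 182.9]
tcp_rot: [[0.924, -0.381, -0.002], [-0.381, -0.924, 0.008], [-0.005, -0.007, -1.0]]
wrist_force: [-1.0, 0.9, -1.6]
opening: 0.17
```

Emit:
jog_arm:
  targets: "1 0 0 0 0; 1 0 0 0 0; 1 0 0 0 0; 1 0 0 0 0; 1 0 0 0 0"

```text
time_s: 11.8
eef_pos: [551.5, 39.4, 183.5]
tcp_rot: [[0.924, -0.381, -0.001], [-0.381, -0.924, 0.008], [-0.004, -0.007, -1.0]]
wrist_force: [-0.1, -0.6, -1.9]
opening: 0.167
```

Run:
```python
from h import *
go(553,39.6,154.5,-22.35)
```

```text
t 11.80 pos [551.5  39.4 183.5] hd -22.4 F [-0.1 -0.6 -1.9] M [ 0.06 -0.    0.03] open 0.167
shift [ 0.15 -0.06  2.9 ] yaw -0.1
```

Emit:
jog_arm:
  targets: "1 0.15 -0.05 0.3 0; 1 0.15 -0.05 0.7 0; 1 0.15 -0.05 1.1 0; 1 0.15 -0.05 1.5 0; 1 0.15 -0.05 1.9 0"

```text
time_s: 12.3
eef_pos: [552.9, 39.4, 164.0]
tcp_rot: [[0.924, -0.381, -0.002], [-0.381, -0.924, 0.008], [-0.005, -0.007, -1.0]]
wrist_force: [-0.2, -0.2, -1.4]
opening: 0.166
```

Run:
```python
from h import *
go(553,39.6,154.5,-22.35)
```

```text
t 12.30 pos [552.9  39.4 164. ] hd -22.4 F [-0.2 -0.2 -1.4] M [ 0.02  0.06 -0.01] open 0.166
shift [ 0.01 -0.01  0.95] yaw -0.1
```

Entered without contact. I'll go down to home.

Emit:
jog_arm:
  targets: "1 0 0 0.3 0; 1 0 0 0.6 0; 1 0 0 0.9 0; 1 0 0 1 0; 1 0 0 1.05 0"

```text
time_s: 12.8
eef_pos: [553.1, 39.6, 154.2]
tcp_rot: [[0.924, -0.381, -0.001], [-0.381, -0.924, 0.008], [-0.004, -0.007, -1.0]]
wrist_force: [-5.4, 0.2, 18.6]
opening: 0.167
```

Run:
```python
from h import *
go(553,39.6,154.5,-22.35)
```

```text
t 12.80 pos [553.1  39.6 154.2] hd -22.4 F [-5.4  0.2 18.6] M [-0.43  1.84 -0.  ] open 0.167
shift [-0.01  0.   -0.03] yaw -0.1
```

Emit:
jog_arm:
  targets: "1 0 0 0 0; 1 0 0 0 0; 1 0 0 0 0; 1 0 0 0 3; 1 0 0 0 6"

```text
time_s: 13.3
eef_pos: [553.5, 39.3, 154.4]
tcp_rot: [[0.878, -0.478, -0.0], [-0.478, -0.878, 0.008], [-0.004, -0.006, -1.0]]
wrist_force: [0.3, -1.3, 3.1]
opening: 0.166
```

Run:
```python
from h import *
go(553,39.6,154.5,-64.8)
```

```text
t 13.30 pos [553.5  39.3 154.4] hd -28.5 F [ 0.3 -1.3  3.1] M [-0.53 -0.06  0.17] open 0.166
shift [-0.06 -0.   -0.01] yaw 36.3
```

Emit:
jog_arm:
  targets: "1 0 0 0 5; 1 0 0 0 10; 1 0 0 0 15; 1 0 0 0 20; 1 0 0 0 25"

```text
time_s: 13.8
eef_pos: [553.3, 38.5, 154.3]
tcp_rot: [[0.592, -0.806, -0.001], [-0.806, -0.592, 0.007], [-0.007, -0.004, -1.0]]
wrist_force: [-3.6, -0.5, -2.2]
opening: 0.167
```

Run:
```python
from h import *
go(553,39.6,154.3,-65)
```

```text
t 13.80 pos [553.3  38.5 154.3] hd -53.7 F [-3.6 -0.5 -2.2] M [-0.1   0.78  0.12] open 0.167
shift [-0.11 -0.04  0.  ] yaw 11.3
```

Emit:
jog_arm:
  targets: "1 -0.1 0 0 4; 1 -0.1 0 0 8; 1 -0.1 0 0 11; 1 -0.1 0 0 11; 1 -0.1 0 0 11"

```text
time_s: 14.3
eef_pos: [552.7, 39.3, 154.3]
tcp_rot: [[0.43, -0.903, -0.001], [-0.903, -0.43, 0.006], [-0.006, -0.001, -1.0]]
wrist_force: [-0.9, -5.6, 5.5]
opening: 0.172
```

Run:
```python
from h import *
go(553,39.6,154.3,-65)
```

```text
t 14.30 pos [552.7  39.3 154.3] hd -64.5 F [-0.9 -5.6  5.5] M [-1.34  0.53  0.05] open 0.172
shift [-0.01 -0.04 -0.  ] yaw 0.5
```

Emit:
jog_arm:
  targets: "1 0 0 0 0.5; 1 0 0 0 0.5; 1 0 0 0 0.5; 1 0 0 0 0.5; 1 0 0 0 0.5"

```text
time_s: 14.8
eef_pos: [552.6, 39.1, 154.3]
tcp_rot: [[0.422, -0.907, -0.001], [-0.907, -0.422, 0.006], [-0.006, -0.001, -1.0]]
wrist_force: [-2.0, -3.6, 5.1]
opening: 0.163
```

Run:
```python
from h import *
go(553,39.6,154.3,-65)
s=snap("wrist"); t=snap("scene")
im=np.zeros((600,800,3),np.uint8); im[:384,:512]=s[0]; im[384:,:480]=cv2.resize(t[0][165:255,190:330],(480,308))[:216]
im=np.zeros((600,800,3),np.uint8); im[:384,:512]=s[0]; k=cv2.resize(t[0][165:255,200:330],None,fx=2.4,fy=2.4); im[384:,:312]=k
save("w4",im); go(553,39.6,154.3,-65)
```

```text
t 14.80 pos [552.6  39.1 154.3] hd -65.0 F [-2.  -3.6  5.1] M [-0.38  0.7   0.17] open 0.163
shift [-0.03 -0.06 -0.  ] yaw -0.0
t 14.90 pos [552.6  39.1 154.3] hd -65.0 F [-1.7 -3.4  5.6] M [-0.45  0.76  0.21] open 0.166
shift [-0.03 -0.06 -0.  ] yaw -0.0
```

View pics/w4.png

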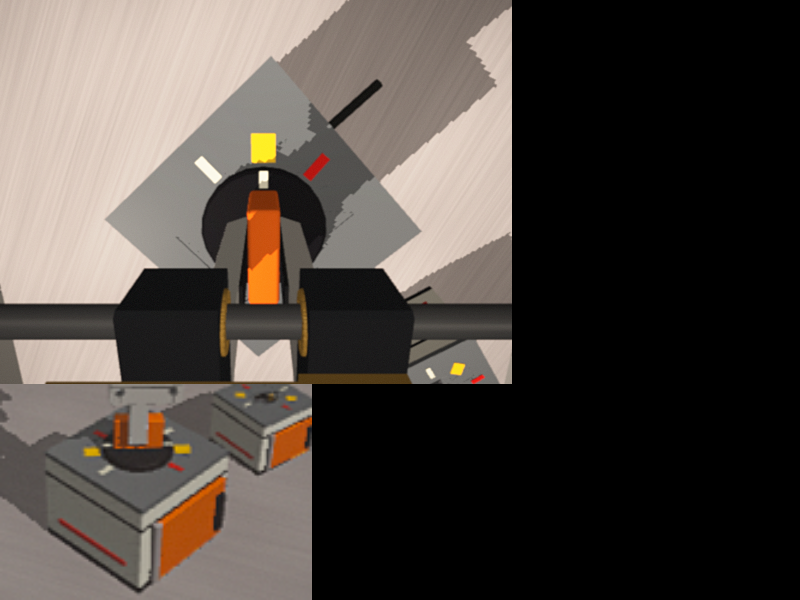

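The lid's dash at (264,180) lies on the yellow mark at (263,148), the flange is flat on the top, and the scene crop shows the door flush. The arm is steady with the grip closed, so I'm handing in.

Run:
```python
from h import *
print(robot.sign_off()); go(553,39.6,154.3,-65)
```

```text
the job is handed in; nothing more can be done
None
the job is handed in; nothing more can be done
```

I shut the chamber door, seated the orange-barred lid in the larger grinder, and twisted it clockwise to the yellow mark. I handed in at about 15 s, still gripping it; the hand-in gave no verdict.

- **Door:** I pushed it with about 30 N until it stopped moving. The last wrist and scene pictures show it flush with the face. I judged it shut from those pictures and the stall, as the door angle itself can't be read.
- **Lid seating:** It went in without touching the sides and met the top with 18.6 N at the expected height. At the end the tool was 0.6 mm from my measured socket centre.
- **Twist:** The tool had turned 42.6° (about 0.74 rad), well short of the red mark. The lid's dash lined up with the yellow mark, and the spring's return torque read about 0.2 N m, a bit over the 0.12 quoted. Readings held steady for the last 0.6 s.
- **Grip:** The fingers were closed on the 16 mm bar with the grip set to 40 N; I had no direct reading of the finger force.
- **Jar, cup and bowl:** The arm's path kept clear of them, but I did not re-measure them at the end.
- **Disagreement:** The overhead and wrist cameras differed by about 2 mm on the socket position. I used the wrist camera for both the lid and the socket.

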